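Clear the microscope bench

TASK

Clear the microscope bench: first put both reagent bottles back upright in the teal cold tub, and only then put each objective lens, standing nose up, into the bay of the dark lens case whose floor matches its colour ring, and lay the blue slide box flat, right way up, on the floor of the steel tray. Set everything down rather than dropping it, and leave the culture dish and the pipette-tip box where they are.

Things in the scene. Friction and masses are not known exactly. Their poses are not given: they have to be found in the camera images.
- bottle_orange: small white round reagent bottle with an ORANGE screw cap, standing upright, loose: body diameter 40 mm up to 52 mm high, sloping shoulder to 60 mm, cap diameter 30 mm up to the top at 75 mm, about 80 g; origin at the centre of its underside, z up
- bottle_green: the same white reagent bottle but with a GREEN screw cap, standing upright, loose: body diameter 40 mm up to 52 mm, cap diameter 30 mm from 60 to 75 mm high, about 80 g; origin at the centre of its underside, z up
- lens_yellow: microscope objective lens standing upright, nose up, loose: plain steel barrel of diameter 34 mm, YELLOW colour ring of the same diameter from 28 to 36 mm high, black tapering nose (21 to 14 mm diameter) up to 50 mm, about 130 g; origin at the centre of its underside, z up
- lens_blue: the same microscope objective lens but with a BLUE colour ring: barrel diameter 34 mm up to 36 mm high, black nose up to 50 mm, about 130 g, standing nose up, loose; origin at the centre of its underside, z up
- slide_box: closed blue slide box (dark blue base, lighter blue top, white label), loose, lying flat: 34 mm wide along its x, 88 mm long along its y, 32 mm high, about 100 g, does not open; origin at the centre of its underside, z up
- cold_tub: open teal tub for reagents: outside 110 mm (x) by 140 mm (y), 35 mm high, walls and floor 5 mm thick (inside 100 by 130 mm), a small teal grip lip 12 mm wide outside each long wall at the rim (look only), fixed to the bench; origin at the centre of its underside, z up, long side along its own y
- lens_case: open dark grey case: outside 110 mm (x) by 140 mm (y), 18 mm high, walls and floor 5 mm thick; a 4 mm divider of full height at y = 0 leaves two bays of 100 (x) by 63 mm (y): YELLOW floor (centre y = +33.5 mm) and BLUE floor (centre y = -33.5 mm), fixed to the bench; origin at the centre of its underside, z up, long side along its own y
- slide_tray: open bare steel tray for slide boxes: outside 90 mm (x) by 140 mm (y), 18 mm high, walls and floor 5 mm thick (inside 80 by 130 mm), fixed to the bench; origin at the centre of its underside, z up, long side along its own y
- dish: bystander: closed pink culture dish, 64 mm diameter, 16 mm high, loose; not to be moved; origin at the centre of its underside, z up
- tip_box: bystander: grey pipette-tip box with yellow dots on top, 85 mm (x) by 120 mm (y), 50 mm high, loose; not to be moved; origin at the centre of its underside, z up

How it is judged:
On the way:
1. both reagent bottles stand in the teal tub, let go (x of bottle_orange in the frame of cold_tub between -0.045 and 0.045 m and y of bottle_orange in the frame of cold_tub between -0.06 and 0.06 m and z of bottle_orange in the frame of cold_tub between 0 and 0.013 m and angle between each of bottle_orange, bottle_green's own z axis and vertical below 0.15 rad and x of bottle_green in the frame of cold_tub between -0.045 and 0.045 m and y of bottle_green in the frame of cold_tub between -0.06 and 0.06 m and z of bottle_green in the frame of cold_tub between 0 and 0.013 m and contact force between the fingers and bottle_orange below 0.1 N and contact force between the fingers and bottle_green below 0.1 N), for 0.2 s.
At the end, for the whole second after the job is handed in: Bottles stand in the teal tub, each lens nose up in the bay of its colour (centre 8 mm or more past the divider middle), slide box flat in the steel tray, within 35 mm across and 40 mm along of its centre; all tilted under 0.15 rad, at rest, released; dish and tip box moved under 20 mm (x of bottle_orange in the frame of cold_tub between -0.045 and 0.045 m and y of bottle_orange in the frame of cold_tub between -0.06 and 0.06 m and z of bottle_orange in the frame of cold_tub between 0 and 0.013 m and angle between each of bottle_orange, bottle_green, lens_yellow, lens_blue, slide_box's own z axis and vertical below 0.15 rad and x of bottle_green in the frame of cold_tub between -0.045 and 0.045 m and y of bottle_green in the frame of cold_tub between -0.06 and 0.06 m and z of bottle_green in the frame of cold_tub between 0 and 0.013 m and x of lens_yellow in the frame of lens_case between -0.045 and 0.045 m and y of lens_yellow in the frame of lens_case between 0.008 and 0.062 m and z of lens_yellow in the frame of lens_case between 0 and 0.013 m and x of lens_blue in the frame of lens_case between -0.045 and 0.045 m and y of lens_blue in the frame of lens_case between -0.062 and -0.008 m and z of lens_blue in the frame of lens_case between 0 and 0.013 m and x of slide_box in the frame of slide_tray between -0.035 and 0.035 m and y of slide_box in the frame of slide_tray between -0.04 and 0.04 m and z of slide_box in the frame of slide_tray between 0 and 0.013 m and linear speed of each of bottle_orange, bottle_green, lens_yellow, lens_blue, slide_box below 0.02 m/s and distance of each of dish, tip_box from where it was at the start of the episode below 0.02 m); the robot touches nothing.
It fails at once if the culture dish is pushed more than 20 mm (distance of dish from where it was at the start of the episode above 0.02 m).
It fails at once if the pipette-tip box is pushed more than 20 mm (distance of tip_box from where it was at the start of the episode above 0.02 m).
It fails at once if a lens or the slide box is put away while a reagent bottle is still away from the teal tub (((x of lens_yellow in the frame of lens_case between -0.045 and 0.045 m and y of lens_yellow in the frame of lens_case between 0.008 and 0.062 m and z of lens_yellow in the frame of lens_case between 0 and 0.013 m and angle between lens_yellow's own z axis and vertical below 0.15 rad) or (x of lens_blue in the frame of lens_case between -0.045 and 0.045 m and y of lens_blue in the frame of lens_case between -0.062 and -0.008 m and z of lens_blue in the frame of lens_case between 0 and 0.013 m and angle between lens_blue's own z axis and vertical below 0.15 rad) or (x of slide_box in the frame of slide_tray between -0.035 and 0.035 m and y of slide_box in the frame of slide_tray between -0.04 and 0.04 m and z of slide_box in the frame of slide_tray between 0 and 0.013 m and angle between slide_box's own z axis and vertical below 0.15 rad)) and horizontal distance between any of bottle_orange, bottle_green and cold_tub above 0.1 m).
It fails at once if something is dropped (falls free of the fingers from more than 40 mm up) ((height (world z) of bottle_orange above 0.04 m and contact force between the fingers and bottle_orange below 0.1 N and linear speed of bottle_orange above 0.25 m/s) or (height (world z) of bottle_green above 0.04 m and contact force between the fingers and bottle_green below 0.1 N and linear speed of bottle_green above 0.25 m/s) or (height (world z) of lens_yellow above 0.04 m and contact force between the fingers and lens_yellow below 0.1 N and linear speed of lens_yellow above 0.25 m/s) or (height (world z) of lens_blue above 0.04 m and contact force between the fingers and lens_blue below 0.1 N and linear speed of lens_blue above 0.25 m/s) or (height (world z) of slide_box above 0.04 m and contact force between the fingers and slide_box below 0.1 N and linear speed of slide_box above 0.25 m/s)).
It also fails if it takes over 120 s, if anything falls off the work surface, if the arm or the gripper's body presses on something with over 40 N, if the wrist force passes 120 N, or if a joint passes its speed limit or range.

ROBOT

A 6-joint arm with a two-finger parallel gripper is mounted at the origin on the work surface. World frame = base frame: x ahead of the robot, y to its left, z up, the work surface at z = 0. Lengths are in m, angles in rad, forces in N, time in s.
With the tool pointing down it reaches from about 0.25 to 0.8 m from the base axis. Payload 3.9 kg.
Tool frame: the origin (TCP) lies at the very end of the fingers, on their centre line; the grasp point (between the pads) lies 19 mm behind it; z points along the fingers, y is the line along which they close (so a half turn about z gives the same grasp; the last joint's range is limited). The gripper opens to 85 mm and grips with 20 to 120 N. Pads are 22 mm wide; open, the fingers measure 114 mm over their backs; the gripper's body (76 mm by 85 mm) begins 54 mm behind the grasp point. The pads swing forward as they close: fully open they stand 13 mm farther back than shut.
Start: joints at [1.288, 0.26, -0.138, 1.173, 0, 1.571], TCP at [0.146, 0.504, 0.231] pointing down, gripper open.
Joint ranges: [-2.78, 2.78], [-0.83, 1.72], [-1.28, 1.37], [-1.9, 2.12], [-1.57, 1.48], [-3.14, 3.14]. Speed limits (rad/s): [2.57, 2.57, 3.14, 3.14, 3.14, 3.14].

INTERFACE

Orientations are given as a rotation vector (axis times angle).
In Python, from workcell import * gives the robot as it stands.
- The arm moves only by the tool arm_command, never from a script. Its argument "deltas" is a list of rows, each an object with "travel": the shift along the tool's x, y, z in units of 50 mm (1.0 is 50 mm), a list of three; "delta_rot": the turn, a rotation vector about the tool's x, y, z in units of 5 degrees (1.0 is 5 degrees), a list of three; "fingers": the opening, from -1 (shut) to 1 (fully open). A call has 1 to 20 rows; each row shifts and turns the commanded pose from where the row before left it, along the tool's axes as they then stand; what a row does not reach is not made up. A row lasts 1/10 s, in which the tool goes at most 50 mm and 8.59 degrees, less where a joint would pass 70% of its speed; a pose out of reach is approached as far as the arm can. A call is refused whole if a number of a shift passes 1 or a number of a turn 1, either way. A call with a gripper value outside its range is refused whole. The fingers move at their own pace and stop on an object; "newtons" is the grip in N (left out, the last holds). Time passes only in rows, so rows that do not move let the fingers close. It gives the time, the measured TCP pose, the force, the opening and the grip force at its end, in the units of the state.
- observe(): the state, without advancing time (a new reading comes with each control period).
- capture(name): name is "scene" or "top"; returns a dict with "frame" (400x640x3 uint8, red, green, blue), "fx", "fy", "cx", "cy" (pixels), "view" (4x4, takes a point from world to camera coordinates). Camera axes: x right, y down, z forward; pixel columns grow to the right and rows downward; lengths in m; the calibration is good to about 2 mm. A picture is of the moment at which its call begins. There is no depth.
- finish_job(): hands the job in; it is judged then, once.
The state is a dict: "t": time; "joints": joint angles; "dq": joint speeds; "tau": joint torques, N m; "position": TCP position; "orientation": TCP orientation; "force": force on the tool from outside, world axes, zero at the start; "wrist_torque": the same for the moment, N m; "width": finger opening in m; "finger_force": force on a finger pad.
Only numpy, scipy, OpenCV 4.12 (cv2) and the standard library are available. Lean on these libraries where they do the work, as an engineer would, in place of code of your own. Each camera call takes 0.05 s, during which the arm holds its last target. There are 200 camera calls.

## Working session

There is one attempt and no reset: what is moved stays moved. The work goes in short steps, Python scripts to look and compute and a tool call to move; the robot and the scene stay as the last step left them, time stands still between calls to the robot, and variables do not carry over. Pictures are saved under pics/ and viewed, at most 14 in all, crops included, and the job is handed in when it is done.

Besides the shell and the picture viewer there is one more tool, called as name(argument=value, ...), one argument or row to a line, values as JSON. arm_command: Moves the arm, as the interface text tells. Its arguments: {"type":"object","properties":{"deltas":{"type":"array"},"newtons":{"type":"number"}},"required":["deltas"]}

```bash
mkdir -p pics; ls
python3 - <<'E'
from workcell import *
import cv2,numpy as np
s=observe(); print({k:np.round(v,3).tolist() for k,v in s.items()})
for n in("scene","top"):
    c=capture(n); cv2.imwrite(f"pics/{n}0.png",c["frame"][:,:,::-1]); print(n,c["fx"],c["fy"],c["cx"],c["cy"]); print(np.round(c["view"],4).tolist())
E
```

```text
pics
{'t': 0.0, 'joints': [1.288, 0.261, -0.139, 1.173, 0.0, 1.571], 'dq': [0.001, 0.001, 0.002, 0.001, 0.001, -0.0], 'tau': [0.001, -40.568, 25.392, 0.019, 0.0, 0.0], 'position': [0.146, 0.504, 0.23], 'orientation': [-0.443, -3.11, 0.003], 'force': [0.705, -0.68, -0.243], 'wrist_torque': [0.024, 0.037, 0.024], 'finger_force': 0.0, 'width': 0.086}
scene 402.4107941646334 402.4107941646334 320.820885256459 204.562194455303
[[0.1149, 0.9932, -0.0163, -0.0558], [0.7496, -0.0975, -0.6546, -0.4433], [-0.6518, 0.063, -0.7558, 1.3842], [0.0, 0.0, 0.0, 1.0]]
top 390.5663392268363 390.5663392268363 322.95091489836074 201.04758583029226
[[0.0192, -0.9998, -0.0062, 0.0023], [-0.9804, -0.0177, -0.1963, 0.6037], [0.1962, 0.0099, -0.9805, 0.8374], [0.0, 0.0, 0.0, 1.0]]
```

View pics/scene0.png

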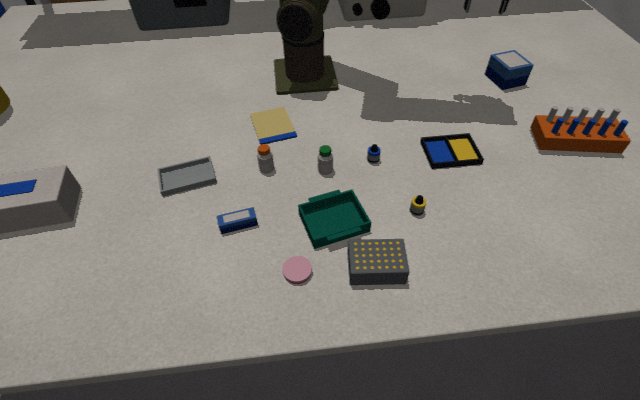

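View pics/top0.png

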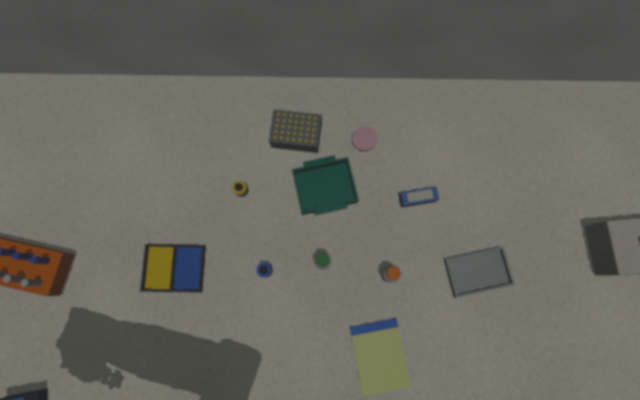

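Scene view: orange cap (264,150), green cap (325,153), blue lens (374,153), yellow lens (418,205), case (451,151), tub (334,217), tray (187,176), slide box (237,219), dish (297,270), tip box (378,260). Top view: orange cap (390,272), green (321,259), blue lens (264,269), yellow lens (239,187), case (173,268), tub (325,186), tray (478,271), slide box (419,196).

```bash
cat > h.py <<'E'
from workcell import *
import cv2,numpy as np
def ray(c,uv):
    d=np.linalg.inv(np.array([[c["fx"],0,c["cx"]],[0,c["fy"],c["cy"]],[0,0,1]]))@[uv[0],uv[1],1]
    R=np.array(c["view"])[:3,:3];t=np.array(c["view"])[:3,3]
    d=R.T@d; return -R.T@t,d/np.linalg.norm(d)
def onz(c,uv,z):
    o,d=ray(c,uv); return o+d*(z-o[2])/d[2]
def tri(a,ua,b,ub):
    A=np.zeros((3,3));y=np.zeros(3);R=[ray(a,ua),ray(b,ub)]
    for o,d in R:
        M=np.eye(3)-np.outer(d,d);A+=M;y+=M@o
    p=np.linalg.solve(A,y); return p,sum(np.linalg.norm(np.cross(p-o,d)) for o,d in R)
def blob(c,win,lo,hi):
    x0,y0,x1,y1=win; h=cv2.cvtColor(c["frame"],cv2.COLOR_RGB2HSV)
    m=cv2.inRange(h,np.array(lo),np.array(hi)); k=np.zeros_like(m);k[y0:y1,x0:x1]=m[y0:y1,x0:x1]
    cs,_=cv2.findContours(k,cv2.RETR_EXTERNAL,cv2.CHAIN_APPROX_NONE)
    if not cs: return None
    g=max(cs,key=cv2.contourArea); one=cv2.drawContours(np.zeros_like(k),[g],-1,255,-1)
    M=cv2.moments(one,True); return np.array([M["m10"]/M["m00"],M["m01"]/M["m00"]]),M["m00"],g
E
python3 - <<'E'
from h import *
np.set_printoptions(precision=4,suppress=True)
s,t=capture("scene"),capture("top")
S={"orange":((250,138,280,160),(250+130,262,405,285),(3,130,80),(16,255,255)),
"green":((312,142,338,162),(310,248,335,270),(45,80,40),(85,255,255)),
"yring":((405,190,430,220),(228,176,250,198),(18,120,80),(35,255,255)),
"bring":((362,142,386,166),(254,258,275,280),(100,110,50),(130,255,255)),
"label":((215,205,260,220+10),(395,183,442,210),(0,0,140),(180,70,255)),
"cY":((445,132,482,168),(142,244,176,295),(18,120,80),(35,255,255)),
"cB":((420,132,456,168),(172,244,206,295),(100,110,50),(130,255,255)),
"tub":((290,185,375,250),(285,150,365,220),(75,80,20),(95,255,255)),
"box":((210,200,262,235),(395,183,442,210),(100,90,40),(130,255,255)),
"dish":((280,250,315,290),(350,125,380,153),(160,40,40),(180,255,255)),
}
for n,(ws,wt,lo,hi) in S.items():
    a,b=blob(s,ws,lo,hi),blob(t,wt,lo,hi)
    if a is None or b is None: print(n,a is None,b is None);continue
    p,e=tri(s,a[0],t,b[0]); print(n,a[0],a[1],b[0],b[1],p,round(e,4),"rect",cv2.boxPoints(cv2.minAreaRect(b[2])).round(0).tolist())
for n,x,w in(("scene",s,(150,120,500,245)),("top",t,(130,145,520,310))):
    c=x["frame"][w[1]:w[3],w[0]:w[2],::-1]
    cv2.imwrite(f"pics/{n}1.png",cv2.resize(c,None,fx=2,fy=2,interpolation=cv2.INTER_CUBIC))
E
```

```text
orange [263.1733 147.7333] 75.0 [393.0379 272.8939] 132.0 [ 0.4439 -0.1423  0.0744] 0.0003 rect [[385.0, 273.0], [393.0, 265.0], [402.0, 274.0], [394.0, 282.0]]
green [324.7711 149.3012] 83.0 [321.8783 259.5391] 115.0 [0.4698 0.0132 0.0735] 0.0001 rect [[316.0, 254.0], [328.0, 254.0], [328.0, 265.0], [316.0, 265.0]]
yring [418.3867 202.1333] 75.0 [238.8231 187.1973] 147.0 [0.6394 0.216  0.0316] 0.0007 rect [[230.0, 187.0], [239.0, 178.0], [248.0, 187.0], [239.0, 196.0]]
bring [373.6515 151.7273] 66.0 [263.8156 269.3404] 141.0 [0.4472 0.1471 0.0294] 0.0009 rect [[258.0, 263.0], [270.0, 263.0], [270.0, 275.0], [258.0, 275.0]]
label False True
cY [462.7249 148.9254] 429.0 [158.7738 267.4173] 1052.0 [0.4474 0.398  0.01  ] 0.0013 rect [[144.0, 288.0], [148.0, 245.0], [173.0, 247.0], [169.0, 290.0]]
cB [438.9978 151.1476] 454.0 [187.0613 268.0028] 1077.0 [0.4473 0.3311 0.0098] 0.001 rect [[173.0, 289.0], [176.0, 245.0], [201.0, 247.0], [198.0, 291.0]]
tub [333.4857 217.3687] 2872.0 [324.5128 185.0577] 2740.0 [0.6509 0.011  0.0206] 0.0002 rect [[291.0, 165.0], [347.0, 153.0], [358.0, 204.0], [303.0, 216.0]]
box [236.5421 219.4143] 321.0 [416.8415 197.9817] 164.0 [ 0.6241 -0.2145  0.0155] 0.0041 rect [[400.0, 192.0], [436.0, 187.0], [438.0, 201.0], [402.0, 205.0]]
dish [296.928  269.4548] 653.0 [364.0023 138.0577] 433.0 [ 0.776  -0.0854  0.0111] 0.0005 rect [[353.0, 127.0], [376.0, 127.0], [376.0, 149.0], [353.0, 149.0]]
```

View pics/top1.png

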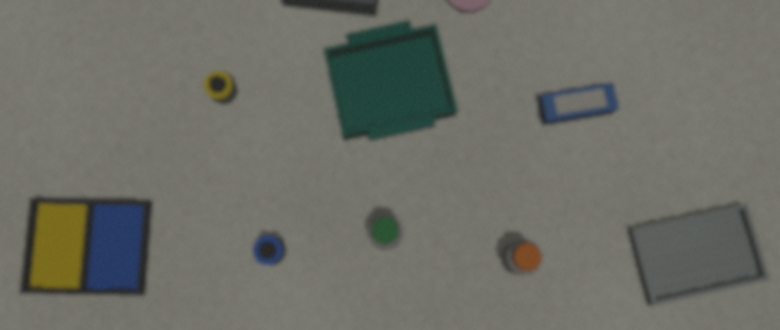

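View pics/scene1.png

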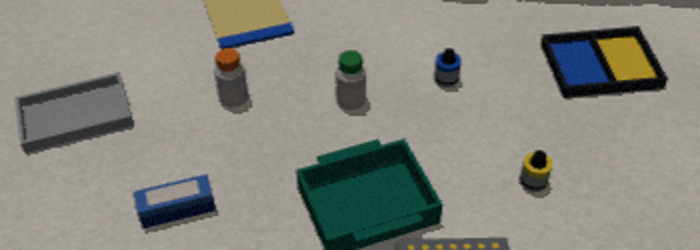

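Crops: the tub's rim corners (top px) are about (292,169),(348,158),(358,202),(302,214). The tray's are (444,258),(500,247),(512,283),(455,296). The slide box's long side is tilted like theirs. Cap heights of 74 mm and ring heights of about 30 mm match the text.

Run:
```python
from h import *
np.set_printoptions(precision=4,suppress=True)
s,t=capture("scene"),capture("top")
def poly(n,c,P,z):
    W=np.array([onz(c,p,z)[:2] for p in P]); e=[W[0]-W[1],W[3]-W[2],W[0]-W[3],W[1]-W[2]]
    print(n,"c",W.mean(0),"len",[round(float(np.linalg.norm(v)),4) for v in e],"yaw",np.degrees([np.arctan2(-v[0],v[1]) for v in e[:2]]+[np.arctan2(v[1],v[0]) for v in e[2:]]))
poly("tub",t,[(292.5,169),(348,158.5),(358,202.5),(302.5,214)],.035)
poly("tray",t,[(444,258),(500.5,247),(512.5,283.5),(455.5,296.5)],.018)
poly("case",t,[(146,244),(205.5,245.5),(202,291.5),(141,290.5)],.018)
def two(n,P,Q): # matching corners: top px, scene px
    print(n,np.array([tri(t,p,s,q)[0] for p,q in zip(P,Q)]).tolist())
# tray rim corners far-left..: scene crop/2+(150,120)
T=np.array([tri(t,p,s,np.array(q)/2+[150,120])[0] for p,q in zip([(500.5,247),(512.5,283.5),(455.5,296.5)],[(24,142),(16,99),(122,75)])]);print("tray corners",T)
T=np.array([tri(t,p,s,np.array(q)/2+[150,120])[0] for p,q in zip([(292.5,169),(358,202.5),(302.5,214)],[(441,203),(298,178),(404,141)])]);print("tub corners",T)
for ws,c in(((215,205,260,230),s),((395,183,442,210),t)):
    x0,y0,x1,y1=ws;h=cv2.cvtColor(c["frame"],cv2.COLOR_RGB2HSV)[y0:y1,x0:x1]
a=blob(s,(222,208,253,225),(0,0,120),(180,70,255));
H=cv2.cvtColor(t["frame"],cv2.COLOR_RGB2HSV)
b=blob(t,(407,187,433,205),(0,0,120),(180,85,255))
bb=blob(t,(395,183,442,210),(100,100,30),(130,255,255))
print("label",a[:2],b and b[:2]); 
if b:
    print(tri(s,a[0],t,b[0]))
    L=cv2.boxPoints(cv2.minAreaRect(b[2])); print("L",np.array([onz(t,p,.032)[:2] for p in L]))
L=cv2.boxPoints(cv2.minAreaRect(bb[2])); print("B",L,np.array([onz(t,p,.032)[:2] for p in L]))
print("tip",onz(t,(270,146),.05),onz(t,(320,151),.05),onz(t,(322,113),.05))
```

```text
tub c [0.6458 0.009 ] len [0.1361, 0.1335, 0.1124, 0.1105] yaw [12.1302 12.923  14.0367 12.7007]
tray c [ 0.453  -0.3488] len [0.1362, 0.136, 0.0898, 0.0861] yaw [11.9004 13.4678 14.6048 14.5989]
case c [0.4473 0.3592] len [0.141, 0.1412, 0.1071, 0.1057] yaw [-0.3623  0.2008  0.0229  0.1122]
tray corners [[ 0.5095 -0.4045  0.0185]
 [ 0.4262 -0.4272  0.0164]
 [ 0.3945 -0.2928  0.0147]]
tub corners [[ 0.6858  0.0898  0.0356]
 [ 0.6104 -0.0688  0.0158]
 [ 0.5782  0.0643  0.0279]]
label (array([235.7828, 215.8586]), 198.0) None
B [[400.2432 192.4594]
 [435.4324 186.5946]
 [437.5676 199.4054]
 [402.3784 205.2703]] [[ 0.6333 -0.1695]
 [ 0.6491 -0.2535]
 [ 0.618  -0.2574]
 [ 0.6023 -0.1739]]
tip [0.7375 0.1429 0.05  ] [0.7271 0.023  0.05  ] [0.8239 0.0202 0.05  ]
```

arm_command(
  deltas=[
    {"travel":[0,0,0],"delta_rot":[0,0,1],"fingers":1},
    {"travel":[0,0,0],"delta_rot":[0,0,1],"fingers":1},
  ],
  newtons=40,
)

```text
t: 0.5
position: [0.1465, 0.504, 0.2312]
orientation: [-0.718, -3.058, 0.0]
force: [0.9, -0.3, -0.3]
width: 0.0855
finger_force: 0.0
```

arm_command(
  deltas=[
    {"travel":[0,0,0],"delta_rot":[0,0,1],"fingers":1},
    {"travel":[0,0,0],"delta_rot":[0,0,1],"fingers":1},
    {"travel":[0,0,0],"delta_rot":[0,0,1],"fingers":1},
    {"travel":[0,0,0],"delta_rot":[0,0,1],"fingers":1},
    {"travel":[0,0,0],"delta_rot":[0,0,1],"fingers":1},
    {"travel":[0,0,0],"delta_rot":[0,0,1],"fingers":1},
    {"travel":[0,0,0],"delta_rot":[0,0,1],"fingers":1},
    {"travel":[0,0,0],"delta_rot":[0,0,1],"fingers":1},
    {"travel":[0,0,0],"delta_rot":[0,0,1],"fingers":1},
    {"travel":[0,0,0],"delta_rot":[0,0,1],"fingers":1},
    {"travel":[0,0,0],"delta_rot":[0,0,0.22],"fingers":1},
    {"travel":[-0.7,0.27,0],"delta_rot":[0,0,0],"fingers":1},
    {"travel":[-0.7,0.27,0],"delta_rot":[0,0,0],"fingers":1},
    {"travel":[-0.7,0.27,0],"delta_rot":[0,0,0],"fingers":1},
    {"travel":[-0.7,0.27,0],"delta_rot":[0,0,0],"fingers":1},
    {"travel":[-0.7,0.27,0],"delta_rot":[0,0,0],"fingers":1},
    {"travel":[-0.7,0.27,0],"delta_rot":[0,0,0],"fingers":1},
    {"travel":[-0.7,0.27,0],"delta_rot":[0,0,0],"fingers":1},
    {"travel":[-0.7,0.27,0],"delta_rot":[0,0,0],"fingers":1},
    {"travel":[-0.7,0.27,0],"delta_rot":[0,0,0],"fingers":1},
  ],
)

```text
t: 2.5
position: [0.3349, 0.2222, 0.2315]
orientation: [1.96, 2.455, 0.001]
force: [2.0, 0.4, -0.7]
width: 0.0854
finger_force: 0.0
```

arm_command(
  deltas=[
    {"travel":[-0.7,0.27,0],"delta_rot":[0,0,0],"fingers":1},
    {"travel":[-0.7,0.27,0],"delta_rot":[0,0,0],"fingers":1},
    {"travel":[-0.7,0.27,0],"delta_rot":[0,0,0],"fingers":1},
    {"travel":[-0.7,0.27,0],"delta_rot":[0,0,0],"fingers":1},
    {"travel":[-0.7,0.27,0],"delta_rot":[0,0,0],"fingers":1},
    {"travel":[-0.7,0.27,0],"delta_rot":[0,0,0],"fingers":1},
    {"travel":[-0.5,0.1,0],"delta_rot":[0,0,0],"fingers":1},
    {"travel":[0,0,0],"delta_rot":[0,0,0],"fingers":1},
    {"travel":[0,0,0],"delta_rot":[0,0,0],"fingers":1},
  ],
)

```text
t: 3.4
position: [0.4696, 0.013, 0.2311]
orientation: [-1.962, -2.452, 0.0]
force: [0.1, 0.1, -0.0]
width: 0.0853
finger_force: 0.0
```

```bash
cat > go.py <<'E'
import sys
from h import *
from scipy.spatial.transform import Rotation as R
s=observe(); p=np.array(s["position"]); M=R.from_rotvec(s["orientation"]).as_matrix()
print("p",p.round(4),"z",M[:,2].round(4),"yawY",np.degrees(np.arctan2(M[1,1],M[0,1])).round(2),"w",round(s["width"],4),"q",np.round(s["joints"],2),"t",s["t"])
for a in sys.argv[1:]:
    g=np.array([float(v) for v in a.split(",")]); print(a,"->",(M.T@(g-p)/.05).round(3))
E
python3 go.py 0.470,0.013,0.231 0.470,0.013,0.012
```

```text
p [0.4696 0.013  0.2311] z [-8.e-04  5.e-04 -1.e+00] yawY 12.66 w 0.0853 q [ 0.03  0.17 -0.26  1.14  0.    1.38] t 3.4
0.470,0.013,0.231 -> [-0.002  0.008  0.002]
0.470,0.013,0.012 -> [-0.005  0.011  4.382]
```

arm_command(
  deltas=[
    {"travel":[0,0,0.6],"delta_rot":[0,0,0],"fingers":1},
    {"travel":[0,0,0.6],"delta_rot":[0,0,0],"fingers":1},
    {"travel":[0,0,0.6],"delta_rot":[0,0,0],"fingers":1},
    {"travel":[0,0,0.6],"delta_rot":[0,0,0],"fingers":1},
    {"travel":[0,0,0.6],"delta_rot":[0,0,0],"fingers":1},
    {"travel":[0,0,0.6],"delta_rot":[0,0,0],"fingers":1},
    {"travel":[0,0,0.5],"delta_rot":[0,0,0],"fingers":1},
    {"travel":[0,0,0.28],"delta_rot":[0,0,0],"fingers":1},
    {"travel":[0,0,0],"delta_rot":[0,0,0],"fingers":1},
    {"travel":[0,0,0],"delta_rot":[0,0,0],"fingers":0},
    {"travel":[0,0,0],"delta_rot":[0,0,0],"fingers":-1},
    {"travel":[0,0,0],"delta_rot":[0,0,0],"fingers":-1},
    {"travel":[0,0,0],"delta_rot":[0,0,0],"fingers":-1},
    {"travel":[0,0,0],"delta_rot":[0,0,0],"fingers":-1},
    {"travel":[0,0,0],"delta_rot":[0,0,0],"fingers":-1},
    {"travel":[0,0,0],"delta_rot":[0,0,0],"fingers":-1},
    {"travel":[0,0,0],"delta_rot":[0,0,0],"fingers":-1},
  ],
  newtons=30,
)

```text
t: 5.1
position: [0.4708, 0.0134, 0.0134]
orientation: [1.961, 2.453, 0.003]
force: [-0.8, -0.1, 7.1]
width: 0.039
finger_force: 29.8
```

```bash
python3 go.py
```

```text
p [0.4708 0.0134 0.0134] z [ 2.2e-03  7.0e-04 -1.0e+00] yawY 12.7 w 0.039 q [ 0.03  0.38 -0.62  0.57  0.    1.38] t 5.1
```

arm_command(
  deltas=[
    {"travel":[0,0,-0.2],"delta_rot":[0,0,0],"fingers":-1},
    {"travel":[0,0,-0.4],"delta_rot":[0,0,0],"fingers":-1},
    {"travel":[0,0,-0.4],"delta_rot":[0,0,0],"fingers":-1},
    {"travel":[0,0,-0.4],"delta_rot":[0,0,0],"fingers":-1},
    {"travel":[-0.02,0.34,0],"delta_rot":[0,0,0],"fingers":-1},
    {"travel":[-0.02,0.34,0],"delta_rot":[0,0,0],"fingers":-1},
    {"travel":[-0.02,0.34,0],"delta_rot":[0,0,0],"fingers":-1},
    {"travel":[-0.02,0.34,0],"delta_rot":[0,0,0],"fingers":-1},
    {"travel":[-0.02,0.34,0],"delta_rot":[0,0,0],"fingers":-1},
    {"travel":[-0.02,0.34,0],"delta_rot":[0,0,0],"fingers":-1},
    {"travel":[-0.02,0.34,0],"delta_rot":[0,0,0],"fingers":-1},
    {"travel":[-0.02,0.34,0],"delta_rot":[0,0,0],"fingers":-1},
    {"travel":[-0.02,0.34,0],"delta_rot":[0,0,0],"fingers":-1},
    {"travel":[-0.02,0.34,0],"delta_rot":[0,0,0],"fingers":-1},
    {"travel":[0,0,0],"delta_rot":[0,0,0],"fingers":-1},
    {"travel":[0,0,0],"delta_rot":[0,0,0],"fingers":-1},
  ],
)

```text
t: 6.7
position: [0.6373, 0.0407, 0.0823]
orientation: [-1.962, -2.453, 0.001]
force: [-0.6, 0.0, -0.9]
width: 0.0394
finger_force: 30.5
```

```bash
python3 - <<'E'
from h import *
for n,w in(("top",(270,110,400,240)),("scene",(270,120,400,250))):
    c=capture(n); x0,y0,x1,y1=w
    cv2.imwrite(f"pics/{n}2.png",cv2.resize(c["frame"][y0:y1,x0:x1,::-1],None,fx=4,fy=4,interpolation=cv2.INTER_CUBIC))
a,b=[cv2.imread(f"pics/{n}2.png") for n in("top","scene")]
cv2.imwrite("pics/both2.png",cv2.resize(np.hstack([a,b]),(800,400)))
E
python3 go.py 0.6415,0.0393,0.020
```

```text
p [0.6366 0.0406 0.0823] z [-1.6e-03 -2.0e-04 -1.0e+00] yawY 12.69 w 0.0392 q [ 0.06  0.54 -0.1   0.94 -0.    1.41] t 6.8
0.6415,0.0393,0.020 -> [-0.047  0.093  1.245]
```

View pics/both2.png

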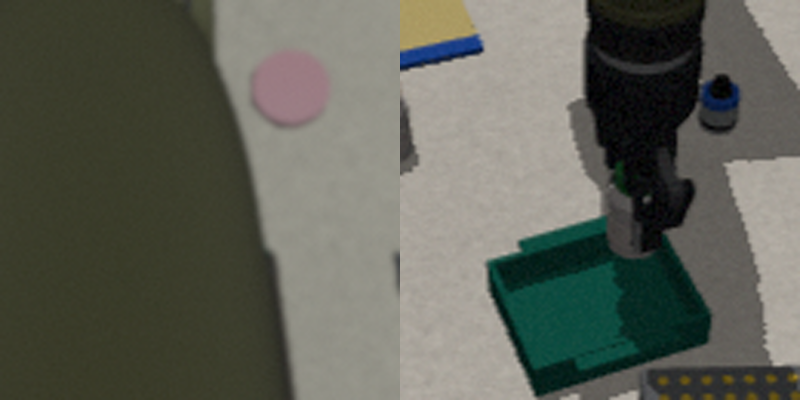

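The bottle hangs upright over the tub's far-left part (scene crop around (635,215)), so I'm lowering it.

arm_command(
  deltas=[
    {"travel":[-0.05,0.09,0],"delta_rot":[0,0,0],"fingers":-1},
    {"travel":[0,0,0.3],"delta_rot":[0,0,0],"fingers":-1},
    {"travel":[0,0,0.3],"delta_rot":[0,0,0],"fingers":-1},
    {"travel":[0,0,0.3],"delta_rot":[0,0,0],"fingers":-1},
    {"travel":[0,0,0.15],"delta_rot":[0,0,0],"fingers":-1},
    {"travel":[0,0,0.1],"delta_rot":[0,0,0],"fingers":-1},
    {"travel":[0,0,0.05],"delta_rot":[0,0,0],"fingers":-1},
    {"travel":[0,0,0.04],"delta_rot":[0,0,0],"fingers":-1},
    {"travel":[0,0,0],"delta_rot":[0,0,0],"fingers":-1},
    {"travel":[0,0,0],"delta_rot":[0,0,0],"fingers":-1},
  ],
)

```text
t: 7.8
position: [0.6432, 0.0394, 0.0208]
orientation: [1.962, 2.453, 0.001]
force: [-1.3, -0.4, -0.1]
width: 0.0393
finger_force: 30.5
```

arm_command(
  deltas=[
    {"travel":[0,0,0.03],"delta_rot":[0,0,0],"fingers":-1},
    {"travel":[0,0,0.02],"delta_rot":[0,0,0],"fingers":-1},
    {"travel":[0,0,0],"delta_rot":[0,0,0],"fingers":-1},
    {"travel":[0,0,0],"delta_rot":[0,0,0],"fingers":-1},
  ],
)

```text
t: 8.2
position: [0.6431, 0.0394, 0.0185]
orientation: [1.962, 2.453, 0.001]
force: [-1.0, -0.8, 4.1]
width: 0.0393
finger_force: 30.8
```

arm_command(
  deltas=[
    {"travel":[0,0,0],"delta_rot":[0,0,0],"fingers":0.1},
    {"travel":[0,0,0],"delta_rot":[0,0,0],"fingers":0.3},
    {"travel":[0,0,0],"delta_rot":[0,0,0],"fingers":0.3},
    {"travel":[0,0,0],"delta_rot":[0,0,0],"fingers":0.3},
    {"travel":[0,0,-0.2],"delta_rot":[0,0,0],"fingers":0.3},
    {"travel":[0,0,-0.5],"delta_rot":[0,0,0],"fingers":0.3},
    {"travel":[0,0,-0.7],"delta_rot":[0,0,0],"fingers":0.3},
    {"travel":[0,0,-0.8],"delta_rot":[0,0,0],"fingers":0.3},
    {"travel":[0,0,0],"delta_rot":[0,0,0],"fingers":1},
    {"travel":[-0.295,-0.52,0],"delta_rot":[0,0,0],"fingers":1},
    {"travel":[-0.295,-0.52,0],"delta_rot":[0,0,0],"fingers":1},
    {"travel":[-0.295,-0.52,0],"delta_rot":[0,0,0],"fingers":1},
    {"travel":[-0.295,-0.52,0],"delta_rot":[0,0,0],"fingers":1},
    {"travel":[-0.295,-0.52,0],"delta_rot":[0,0,0],"fingers":1},
    {"travel":[-0.295,-0.52,0],"delta_rot":[0,0,0],"fingers":1},
    {"travel":[-0.295,-0.52,0],"delta_rot":[0,0,0],"fingers":1},
    {"travel":[-0.295,-0.52,0],"delta_rot":[0,0,0],"fingers":1},
    {"travel":[-0.295,-0.52,0],"delta_rot":[0,0,0],"fingers":1},
    {"travel":[0,0,0],"delta_rot":[0,0,0],"fingers":1},
  ],
)

```text
t: 10.1
position: [0.4404, -0.1429, 0.1278]
orientation: [-1.965, -2.449, 0.003]
force: [0.9, -0.0, -0.5]
width: 0.0855
finger_force: 0.0
```

```bash
python3 - <<'E'
from h import *
s,t=capture("scene"),capture("top")
g=blob(s,(300,160,400,230),(40,100,40),(75,255,255)); print("green cap scene",g[:2], onz(s,g[0],.079))
E
python3 go.py 0.444,-0.142,0.012
```

```text
green cap scene (array([345.73228346, 197.39370079]), 127.0) [0.64395595 0.03949077 0.079     ]
p [ 0.4437 -0.1418  0.1282] z [ 1.1e-03  1.0e-04 -1.0e+00] yawY 12.62 w 0.0851 q [-0.31  0.23 -0.46  0.87  0.    1.04] t 10.2
0.444,-0.142,0.012 -> [-0.004  0.003  2.324]
```

The green cap sits at (0.644, 0.039), right where I placed it. Next is the orange bottle.

arm_command(
  deltas=[
    {"travel":[0,0,0.5],"delta_rot":[0,0,0],"fingers":1},
    {"travel":[0,0,0.6],"delta_rot":[0,0,0],"fingers":1},
    {"travel":[0,0,0.6],"delta_rot":[0,0,0],"fingers":1},
    {"travel":[0,0,0.4],"delta_rot":[0,0,0],"fingers":1},
    {"travel":[0,0,0.2],"delta_rot":[0,0,0],"fingers":1},
    {"travel":[0,0,0],"delta_rot":[0,0,0],"fingers":1},
    {"travel":[0,0,0],"delta_rot":[0,0,0],"fingers":0},
    {"travel":[0,0,0],"delta_rot":[0,0,0],"fingers":-1},
    {"travel":[0,0,0],"delta_rot":[0,0,0],"fingers":-1},
    {"travel":[0,0,0],"delta_rot":[0,0,0],"fingers":-1},
    {"travel":[0,0,0],"delta_rot":[0,0,0],"fingers":-1},
    {"travel":[0,0,0],"delta_rot":[0,0,0],"fingers":-1},
    {"travel":[0,0,0],"delta_rot":[0,0,0],"fingers":-1},
    {"travel":[0,0,-0.2],"delta_rot":[0,0,0],"fingers":-1},
    {"travel":[0,0,-0.4],"delta_rot":[0,0,0],"fingers":-1},
    {"travel":[0,0,-0.4],"delta_rot":[0,0,0],"fingers":-1},
    {"travel":[0,0,-0.4],"delta_rot":[0,0,0],"fingers":-1},
    {"travel":[0,0,0],"delta_rot":[0,0,0],"fingers":-1},
    {"travel":[0,0,0],"delta_rot":[0,0,0],"fingers":-1},
  ],
)

```text
t: 12.1
position: [0.4439, -0.1417, 0.0831]
orientation: [1.962, 2.453, 0.001]
force: [-0.0, -0.4, -1.7]
width: 0.0391
finger_force: 30.4
```

```bash
python3 go.py 0.6545,-0.0193,0.0185
```

```text
p [ 0.4439 -0.1417  0.0831] z [ 1.e-03 -4.e-04 -1.e+00] yawY 12.7 w 0.0391 q [-0.31  0.28 -0.53  0.76 -0.    1.04] t 12.1
0.6545,-0.0193,0.0185 -> [1.462 4.647 1.296]
```

arm_command(
  deltas=[
    {"travel":[0.12,0.38,0],"delta_rot":[0,0,0],"fingers":-1},
    {"travel":[0.12,0.39,0],"delta_rot":[0,0,0],"fingers":-1},
    {"travel":[0.12,0.39,0],"delta_rot":[0,0,0],"fingers":-1},
    {"travel":[0.12,0.39,0],"delta_rot":[0,0,0],"fingers":-1},
    {"travel":[0.12,0.39,0],"delta_rot":[0,0,0],"fingers":-1},
    {"travel":[0.12,0.39,0],"delta_rot":[0,0,0],"fingers":-1},
    {"travel":[0.12,0.39,0],"delta_rot":[0,0,0],"fingers":-1},
    {"travel":[0.12,0.39,0],"delta_rot":[0,0,0],"fingers":-1},
    {"travel":[0.12,0.39,0],"delta_rot":[0,0,0],"fingers":-1},
    {"travel":[0.12,0.39,0],"delta_rot":[0,0,0],"fingers":-1},
    {"travel":[0.12,0.39,0],"delta_rot":[0,0,0],"fingers":-1},
    {"travel":[0.12,0.37,0],"delta_rot":[0,0,0],"fingers":-1},
    {"travel":[0,0,0],"delta_rot":[0,0,0],"fingers":-1},
    {"travel":[0,0,0.3],"delta_rot":[0,0,0],"fingers":-1},
    {"travel":[0,0,0.3],"delta_rot":[0,0,0],"fingers":-1},
    {"travel":[0,0,0.3],"delta_rot":[0,0,0],"fingers":-1},
    {"travel":[0,0,0.2],"delta_rot":[0,0,0],"fingers":-1},
    {"travel":[0,0,0.1],"delta_rot":[0,0,0],"fingers":-1},
    {"travel":[0,0,0],"delta_rot":[0,0,0],"fingers":-1},
    {"travel":[0,0,0],"delta_rot":[0,0,0],"fingers":-1},
  ],
)

```text
t: 14.1
position: [0.6548, -0.0204, 0.0231]
orientation: [1.962, 2.453, 0.0]
force: [0.2, 0.5, -0.7]
width: 0.0392
finger_force: 30.6
```

```bash
python3 go.py 0.6545,-0.0193,0.0185
```

```text
p [ 0.6548 -0.0204  0.0231] z [ 4.e-04 -1.e-04 -1.e+00] yawY 12.69 w 0.0392 q [-0.03  0.62 -0.12  0.83 -0.    1.32] t 14.1
0.6545,-0.0193,0.0185 -> [ 0.023 -0.002  0.093]
```

arm_command(
  deltas=[
    {"travel":[0,0,0.04],"delta_rot":[0,0,0],"fingers":-1},
    {"travel":[0,0,0.03],"delta_rot":[0,0,0],"fingers":-1},
    {"travel":[0,0,0.03],"delta_rot":[0,0,0],"fingers":-1},
    {"travel":[0,0,0],"delta_rot":[0,0,0],"fingers":-1},
    {"travel":[0,0,0],"delta_rot":[0,0,0],"fingers":-1},
  ],
)

```text
t: 14.6
position: [0.6551, -0.0202, 0.0189]
orientation: [1.961, 2.453, 0.001]
force: [-0.8, 0.6, 5.9]
width: 0.0391
finger_force: 31.0
```

arm_command(
  deltas=[
    {"travel":[0,0,0],"delta_rot":[0,0,0],"fingers":0.1},
    {"travel":[0,0,0],"delta_rot":[0,0,0],"fingers":0.3},
    {"travel":[0,0,0],"delta_rot":[0,0,0],"fingers":0.3},
    {"travel":[0,0,0],"delta_rot":[0,0,0],"fingers":0.3},
    {"travel":[0,0,-0.2],"delta_rot":[0,0,0],"fingers":0.3},
    {"travel":[0,0,-0.5],"delta_rot":[0,0,0],"fingers":0.3},
    {"travel":[0,0,-0.7],"delta_rot":[0,0,0],"fingers":0.3},
    {"travel":[0,0,-0.8],"delta_rot":[0,0,0],"fingers":0.3},
    {"travel":[0,0,0],"delta_rot":[0,0,0],"fingers":1},
    {"travel":[0.42,-0.33,0],"delta_rot":[0,0,0],"fingers":1},
    {"travel":[0.42,-0.33,0],"delta_rot":[0,0,0],"fingers":1},
    {"travel":[0.42,-0.33,0],"delta_rot":[0,0,0],"fingers":1},
    {"travel":[0.42,-0.33,0],"delta_rot":[0,0,0],"fingers":1},
    {"travel":[0.42,-0.33,0],"delta_rot":[0,0,0],"fingers":1},
    {"travel":[0.42,-0.33,0],"delta_rot":[0,0,0],"fingers":1},
    {"travel":[0.42,-0.33,0],"delta_rot":[0,0,0],"fingers":1},
    {"travel":[0.42,-0.33,0],"delta_rot":[0,0,0],"fingers":1},
    {"travel":[0.42,-0.33,0],"delta_rot":[0,0,0],"fingers":1},
    {"travel":[0.39,-0.35,0],"delta_rot":[0,0,0],"fingers":1},
  ],
)

```text
t: 16.5
position: [0.4461, 0.1474, 0.1281]
orientation: [1.962, 2.453, 0.001]
force: [0.3, 0.7, -0.9]
width: 0.0854
finger_force: 0.0
```

```bash
python3 - <<'E'
from h import *
s=capture("scene")
g=blob(s,(300,160,400,230),(40,100,40),(75,255,255)); print("green cap",g[:2], onz(s,g[0],.079))
g=blob(s,(280,160,400,230),(3,120,60),(16,255,255)); print("orange cap",g[:2], onz(s,g[0],.079))
w=(210,120,490,300)
cv2.imwrite("pics/scene3.png",cv2.resize(s["frame"][w[1]:w[3],w[0]:w[2],::-1],None,fx=2.8,fy=2.8,interpolation=cv2.INTER_CUBIC))
E
python3 go.py 0.447,0.147,0.005
```

```text
green cap (array([345.71428571, 196.93277311]), 119.0) [0.64256953 0.03966735 0.079     ]
orange cap (array([319.89375, 205.1    ]), 160.0) [ 0.65925298 -0.02089823  0.079     ]
p [0.4419 0.1486 0.1277] z [-0.0044  0.0015 -1.    ] yawY 12.83 w 0.0856 q [ 0.32  0.24 -0.46  0.88  0.    1.67] t 16.55
0.447,0.147,0.005 -> [-0.059  0.102  2.454]
```

View pics/scene3.png

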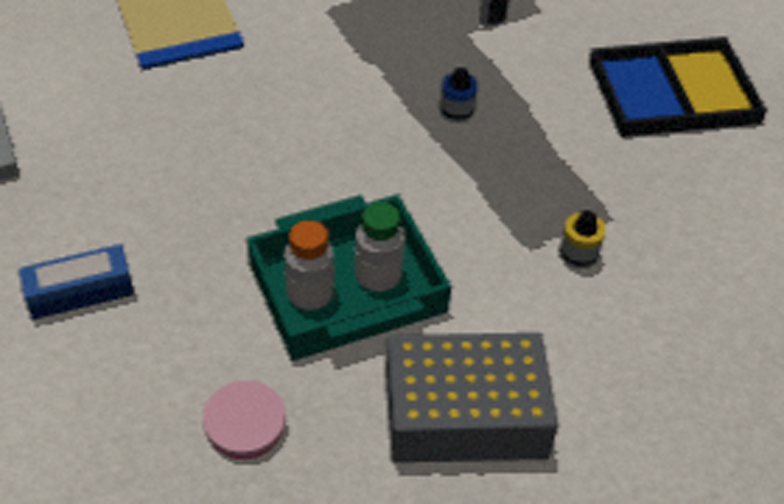

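Both bottles stand in the tub, orange cap at scene crop (309,238) and green at (381,220), with the dish and tip box untouched. Next is the blue lens.

arm_command(
  deltas=[
    {"travel":[0,0,0],"delta_rot":[0,0,0],"fingers":1},
    {"travel":[0,0,0.4],"delta_rot":[0,0,0],"fingers":1},
    {"travel":[0,0,0.6],"delta_rot":[0,0,0],"fingers":1},
    {"travel":[0,0,0.6],"delta_rot":[0,0,0],"fingers":1},
    {"travel":[0,0,0.5],"delta_rot":[0,0,0],"fingers":1},
    {"travel":[0,0,0.25],"delta_rot":[0,0,0],"fingers":1},
    {"travel":[0,0,0.1],"delta_rot":[0,0,0],"fingers":1},
    {"travel":[0,0,0],"delta_rot":[0,0,0],"fingers":1},
    {"travel":[0,0,0],"delta_rot":[0,0,0],"fingers":0},
    {"travel":[0,0,0],"delta_rot":[0,0,0],"fingers":-1},
    {"travel":[0,0,0],"delta_rot":[0,0,0],"fingers":-1},
    {"travel":[0,0,0],"delta_rot":[0,0,0],"fingers":-1},
    {"travel":[0,0,0],"delta_rot":[0,0,0],"fingers":-1},
    {"travel":[0,0,0],"delta_rot":[0,0,0],"fingers":-1},
    {"travel":[0,0,0],"delta_rot":[0,0,0],"fingers":-1},
    {"travel":[0,0,0],"delta_rot":[0,0,0],"fingers":-1},
  ],
  newtons=40,
)

```text
t: 18.15
position: [0.4475, 0.1469, 0.0061]
orientation: [1.962, 2.453, 0.002]
force: [-0.8, -0.5, 6.7]
width: 0.0328
finger_force: 39.5
```

```bash
python3 go.py 0.447,0.329,0.060 0.447,0.395,0.060
```

```text
p [0.4475 0.1469 0.0061] z [ 1.4e-03  4.0e-04 -1.0e+00] yawY 12.7 w 0.0328 q [ 0.32  0.39 -0.63  0.56 -0.    1.67] t 18.15
0.447,0.329,0.060 -> [ 3.556  0.794 -1.076]
0.447,0.395,0.060 -> [ 4.843  1.084 -1.076]
```

arm_command(
  deltas=[
    {"travel":[0,0,-0.2],"delta_rot":[0,0,0],"fingers":-1},
    {"travel":[0,0,-0.4],"delta_rot":[0,0,0],"fingers":-1},
    {"travel":[0,0,-0.5],"delta_rot":[0,0,0],"fingers":-1},
    {"travel":[0.35,0.08,0],"delta_rot":[0,0,0],"fingers":-1},
    {"travel":[0.36,0.08,0],"delta_rot":[0,0,0],"fingers":-1},
    {"travel":[0.36,0.08,0],"delta_rot":[0,0,0],"fingers":-1},
    {"travel":[0.36,0.08,0],"delta_rot":[0,0,0],"fingers":-1},
    {"travel":[0.36,0.08,0],"delta_rot":[0,0,0],"fingers":-1},
    {"travel":[0.36,0.08,0],"delta_rot":[0,0,0],"fingers":-1},
    {"travel":[0.36,0.08,0],"delta_rot":[0,0,0],"fingers":-1},
    {"travel":[0.35,0.08,0],"delta_rot":[0,0,0],"fingers":-1},
    {"travel":[0.35,0.08,0],"delta_rot":[0,0,0],"fingers":-1},
    {"travel":[0.35,0.07,0],"delta_rot":[0,0,0],"fingers":-1},
    {"travel":[0,0,0],"delta_rot":[0,0,0],"fingers":-1},
    {"travel":[0,0,0.3],"delta_rot":[0,0,0],"fingers":-1},
    {"travel":[0,0,0.3],"delta_rot":[0,0,0],"fingers":-1},
    {"travel":[0,0,0.2],"delta_rot":[0,0,0],"fingers":-1},
    {"travel":[0,0,0.12],"delta_rot":[0,0,0],"fingers":-1},
    {"travel":[0,0,0],"delta_rot":[0,0,0],"fingers":-1},
    {"travel":[0,0,0],"delta_rot":[0,0,0],"fingers":-1},
  ],
)

```text
t: 20.15
position: [0.4466, 0.329, 0.0146]
orientation: [1.962, 2.453, 0.0]
force: [0.4, -0.5, -1.6]
width: 0.0327
finger_force: 40.0
```

```bash
python3 go.py 0.447,0.329,0.011
python3 - <<'E'
from h import *
s=capture("scene"); w=(350,80,510,200)
cv2.imwrite("pics/scene4.png",cv2.resize(s["frame"][w[1]:w[3],w[0]:w[2],::-1],None,fx=4,fy=4,interpolation=cv2.INTER_CUBIC))
E
```

```text
p [0.4466 0.329  0.0146] z [ 2.e-04  1.e-04 -1.e+00] yawY 12.68 w 0.0327 q [ 0.63  0.49 -0.41  0.68 -0.    1.98] t 20.15
0.447,0.329,0.011 -> [-0.001  0.009  0.071]
```

View pics/scene4.png

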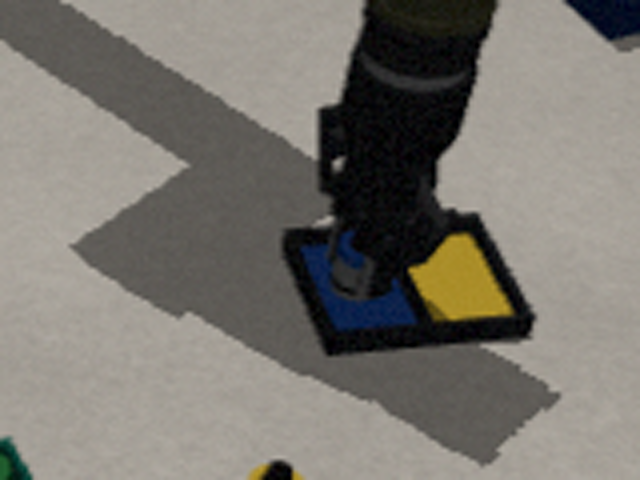

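The blue lens hangs upright in the middle of the blue bay (scene crop (352,265)). I'll set it down.

arm_command(
  deltas=[
    {"travel":[0,0,0.03],"delta_rot":[0,0,0],"fingers":-1},
    {"travel":[0,0,0.03],"delta_rot":[0,0,0],"fingers":-1},
    {"travel":[0,0,0.02],"delta_rot":[0,0,0],"fingers":-1},
    {"travel":[0,0,0],"delta_rot":[0,0,0],"fingers":-1},
    {"travel":[0,0,0],"delta_rot":[0,0,0],"fingers":-1},
  ],
)

```text
t: 20.7
position: [0.4466, 0.3292, 0.0111]
orientation: [1.962, 2.453, 0.001]
force: [-0.3, -1.4, 5.4]
width: 0.0327
finger_force: 40.6
```

arm_command(
  deltas=[
    {"travel":[0,0,0],"delta_rot":[0,0,0],"fingers":0},
    {"travel":[0,0,0],"delta_rot":[0,0,0],"fingers":0.25},
    {"travel":[0,0,0],"delta_rot":[0,0,0],"fingers":0.25},
    {"travel":[0,0,0],"delta_rot":[0,0,0],"fingers":0.25},
    {"travel":[0,0,-0.2],"delta_rot":[0,0,0],"fingers":0.25},
    {"travel":[0,0,-0.5],"delta_rot":[0,0,0],"fingers":0.25},
    {"travel":[0,0,-0.6],"delta_rot":[0,0,0],"fingers":0.25},
    {"travel":[0,0,-0.6],"delta_rot":[0,0,0],"fingers":0.25},
    {"travel":[-0.34,0.36,0],"delta_rot":[0,0,0],"fingers":1},
    {"travel":[-0.34,0.36,0],"delta_rot":[0,0,0],"fingers":1},
    {"travel":[-0.34,0.36,0],"delta_rot":[0,0,0],"fingers":1},
    {"travel":[-0.34,0.36,0],"delta_rot":[0,0,0],"fingers":1},
    {"travel":[-0.34,0.36,0],"delta_rot":[0,0,0],"fingers":1},
    {"travel":[-0.34,0.36,0],"delta_rot":[0,0,0],"fingers":1},
    {"travel":[-0.34,0.36,0],"delta_rot":[0,0,0],"fingers":1},
    {"travel":[-0.34,0.36,0],"delta_rot":[0,0,0],"fingers":1},
    {"travel":[-0.33,0.36,0],"delta_rot":[0,0,0],"fingers":1},
    {"travel":[0,0,0],"delta_rot":[0,0,0],"fingers":1},
    {"travel":[0,0,0],"delta_rot":[0,0,0],"fingers":1},
  ],
)

```text
t: 22.6
position: [0.6379, 0.2156, 0.1055]
orientation: [-1.963, -2.452, -0.0]
force: [0.4, 0.3, -0.1]
width: 0.0855
finger_force: 0.0
```

```bash
python3 go.py 0.639,0.216,0.005
python3 - <<'E'
from h import *
s=capture("scene"); 
g=blob(s,(405,185,430,222),(18,120,60),(35,255,255)); print(g[:2],onz(s,g[0],.032))
g=blob(s,(425,132,452,165),(100,90,30),(130,255,255)); print(g[:2])
w=(350,100,510,220)
cv2.imwrite("pics/scene5.png",cv2.resize(s["frame"][w[1]:w[3],w[0]:w[2],::-1],None,fx=4,fy=4,interpolation=cv2.INTER_CUBIC))
E
```

```text
p [0.6379 0.2156 0.1055] z [-3.e-04  3.e-04 -1.e+00] yawY 12.65 w 0.0855 q [0.33 0.58 0.04 1.03 0.   1.68] t 22.6
0.639,0.216,0.005 -> [0.003 0.023 2.011]
(array([418.23655914, 203.20430108]), 93.0) [0.64299368 0.21491133 0.032     ]
(array([448.85714286, 152.62857143]), 35.0)
```

View pics/scene5.png

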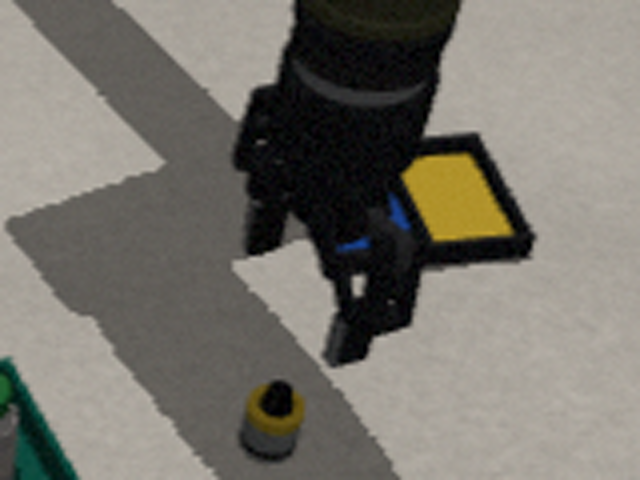

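The yellow lens (scene crop (275,410)) lies below the open fingers. I'm descending on it.

arm_command(
  deltas=[
    {"travel":[0,0.02,0.4],"delta_rot":[0,0,0],"fingers":1},
    {"travel":[0,0,0.6],"delta_rot":[0,0,0],"fingers":1},
    {"travel":[0,0,0.5],"delta_rot":[0,0,0],"fingers":1},
    {"travel":[0,0,0.3],"delta_rot":[0,0,0],"fingers":1},
    {"travel":[0,0,0.2],"delta_rot":[0,0,0],"fingers":1},
    {"travel":[0,0,0],"delta_rot":[0,0,0],"fingers":1},
    {"travel":[0,0,0],"delta_rot":[0,0,0],"fingers":0},
    {"travel":[0,0,0],"delta_rot":[0,0,0],"fingers":-1},
    {"travel":[0,0,0],"delta_rot":[0,0,0],"fingers":-1},
    {"travel":[0,0,0],"delta_rot":[0,0,0],"fingers":-1},
    {"travel":[0,0,0],"delta_rot":[0,0,0],"fingers":-1},
    {"travel":[0,0,0],"delta_rot":[0,0,0],"fingers":-1},
    {"travel":[0,0,0],"delta_rot":[0,0,0],"fingers":-1},
    {"travel":[0,0,0],"delta_rot":[0,0,0],"fingers":-1},
    {"travel":[0,0,0],"delta_rot":[0,0,0],"fingers":-1},
  ],
)

```text
t: 24.15
position: [0.6397, 0.2163, 0.0065]
orientation: [1.962, 2.453, 0.003]
force: [-0.2, -0.1, 6.8]
width: 0.0329
finger_force: 40.1
```

```bash
python3 go.py 0.447,0.396,0.065
```

```text
p [0.6397 0.2163 0.0065] z [ 1.9e-03  7.0e-04 -1.0e+00] yawY 12.7 w 0.0329 q [ 0.33  0.66 -0.08  0.82  0.    1.68] t 24.15
0.447,0.396,0.065 -> [ 4.353 -2.967 -1.174]
```

arm_command(
  deltas=[
    {"travel":[0,0,-0.2],"delta_rot":[0,0,0],"fingers":-1},
    {"travel":[0,0,-0.5],"delta_rot":[0,0,0],"fingers":-1},
    {"travel":[0,0,-0.5],"delta_rot":[0,0,0],"fingers":-1},
    {"travel":[0,0,-0.5],"delta_rot":[0,0,0],"fingers":-1},
    {"travel":[0.33,-0.22,0],"delta_rot":[0,0,0],"fingers":-1},
    {"travel":[0.34,-0.23,0],"delta_rot":[0,0,0],"fingers":-1},
    {"travel":[0.34,-0.23,0],"delta_rot":[0,0,0],"fingers":-1},
    {"travel":[0.34,-0.23,0],"delta_rot":[0,0,0],"fingers":-1},
    {"travel":[0.34,-0.23,0],"delta_rot":[0,0,0],"fingers":-1},
    {"travel":[0.34,-0.23,0],"delta_rot":[0,0,0],"fingers":-1},
    {"travel":[0.34,-0.23,0],"delta_rot":[0,0,0],"fingers":-1},
    {"travel":[0.33,-0.23,0],"delta_rot":[0,0,0],"fingers":-1},
    {"travel":[0.33,-0.23,0],"delta_rot":[0,0,0],"fingers":-1},
    {"travel":[0.33,-0.23,0],"delta_rot":[0,0,0],"fingers":-1},
    {"travel":[0.33,-0.23,0],"delta_rot":[0,0,0],"fingers":-1},
    {"travel":[0.33,-0.23,0],"delta_rot":[0,0,0],"fingers":-1},
    {"travel":[0.33,-0.22,0],"delta_rot":[0,0,0],"fingers":-1},
    {"travel":[0,0,0],"delta_rot":[0,0,0],"fingers":-1},
    {"travel":[0,0,0],"delta_rot":[0,0,0],"fingers":-1},
  ],
)

```text
t: 26.05
position: [0.4446, 0.3958, 0.0895]
orientation: [1.96, 2.455, -0.003]
force: [-0.4, -0.3, -1.3]
width: 0.033
finger_force: 40.0
```

```bash
python3 go.py 0.447,0.396,0.0115
python3 - <<'E'
from h import *
s=capture("scene")
w=(390,80,510,170)
cv2.imwrite("pics/scene6.png",cv2.resize(s["frame"][w[1]:w[3],w[0]:w[2],::-1],None,fx=5,fy=5,interpolation=cv2.INTER_CUBIC))
E
```

```text
p [0.4446 0.3958 0.0895] z [-9.0e-04 -1.5e-03 -1.0e+00] yawY 12.81 w 0.033 q [ 0.73  0.47 -0.2   0.9  -0.    2.07] t 26.05
0.447,0.396,0.0115 -> [-0.004  0.051  1.561]
```

View pics/scene6.png

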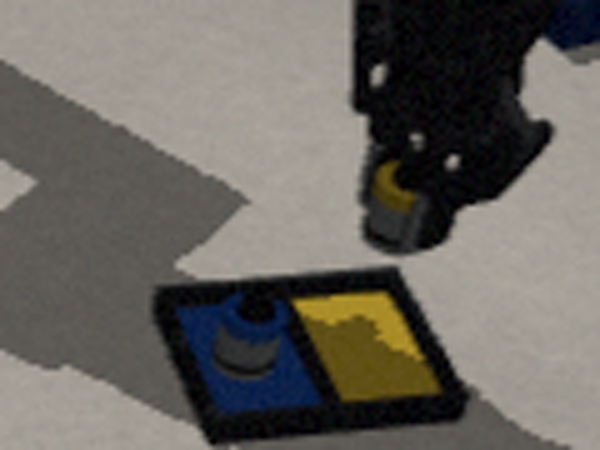

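The blue lens stands upright in the blue bay (crop (245,335)), and the yellow lens hangs over the yellow bay. I'm lowering it.

arm_command(
  deltas=[
    {"travel":[0,0.03,0.4],"delta_rot":[0,0,0],"fingers":-1},
    {"travel":[0,0,0.4],"delta_rot":[0,0,0],"fingers":-1},
    {"travel":[0,0,0.35],"delta_rot":[0,0,0],"fingers":-1},
    {"travel":[0,0,0.2],"delta_rot":[0,0,0],"fingers":-1},
    {"travel":[0,0,0.1],"delta_rot":[0,0,0],"fingers":-1},
    {"travel":[0,0,0],"delta_rot":[0,0,0],"fingers":-1},
    {"travel":[0,0,0.05],"delta_rot":[0,0,0],"fingers":-1},
    {"travel":[0,0,0.03],"delta_rot":[0,0,0],"fingers":-1},
    {"travel":[0,0,0.03],"delta_rot":[0,0,0],"fingers":-1},
    {"travel":[0,0,0],"delta_rot":[0,0,0],"fingers":-1},
    {"travel":[0,0,0],"delta_rot":[0,0,0],"fingers":-1},
  ],
)

```text
t: 27.2
position: [0.4477, 0.396, 0.0125]
orientation: [1.962, 2.453, 0.0]
force: [-0.0, -0.0, -0.4]
width: 0.0328
finger_force: 40.1
```

arm_command(
  deltas=[
    {"travel":[0,0,0.02],"delta_rot":[0,0,0],"fingers":-1},
    {"travel":[0,0,0.01],"delta_rot":[0,0,0],"fingers":-1},
    {"travel":[0,0,0],"delta_rot":[0,0,0],"fingers":-1},
    {"travel":[0,0,0],"delta_rot":[0,0,0],"fingers":-1},
  ],
)

```text
t: 27.6
position: [0.4478, 0.3961, 0.0115]
orientation: [1.962, 2.453, 0.001]
force: [-1.1, -2.0, 5.9]
width: 0.0329
finger_force: 40.7
```

Run:
```python
from h import *
s,t=capture("scene"),capture("top")
a=blob(s,(222,208,253,225),(0,0,120),(180,70,255))
print("label scene",a[:2],onz(s,a[0],.032), "corners",np.array([onz(s,p,.032)[:2] for p in cv2.boxPoints(cv2.minAreaRect(a[2]))]).round(4).tolist())
H=cv2.cvtColor(t["frame"],cv2.COLOR_RGB2HSV); print(H[190:204:3,400:440:4].tolist())
bb=blob(t,(395,183,442,210),(95,60,30),(135,255,255)); L=cv2.boxPoints(cv2.minAreaRect(bb[2]))
print("B",bb[0],bb[1],tri(s,a[0],t,L.mean(0)),L.mean(0))
```

```text
label scene (array([235.78282828, 215.85858586]), 198.0) [ 0.62644627 -0.21539623  0.032     ] corners [[0.6212, -0.2472], [0.6091, -0.1877], [0.6314, -0.1835], [0.643, -0.2422]]
[[[30, 15, 116], [50, 7, 105], [101, 19, 106], [108, 57, 98], [109, 79, 103], [110, 58, 105], [110, 28, 108], [90, 2, 111], [109, 70, 105], [108, 84, 106]], [[107, 55, 74], [108, 124, 107], [111, 23, 109], [23, 9, 115], [21, 15, 119], [23, 17, 121], [21, 21, 124], [23, 19, 122], [111, 33, 109], [108, 108, 106]], [[109, 68, 60], [108, 124, 107], [45, 5, 112], [23, 19, 121], [26, 17, 120], [27, 19, 119], [21, 21, 120], [27, 19, 119], [105, 9, 109], [107, 125, 106]], [[105, 27, 56], [108, 123, 108], [110, 21, 108], [23, 19, 119], [24, 11, 115], [110, 7, 111], [108, 30, 110], [108, 63, 105], [107, 96, 101], [109, 97, 97]], [[105, 9, 60], [107, 121, 103], [109, 94, 108], [108, 83, 105], [108, 107, 98], [109, 103, 89], [110, 77, 79], [108, 38, 80], [30, 6, 89], [30, 12, 109]]]
B [418.83365571 195.97098646] 517.0 (array([ 0.62581848, -0.21468663,  0.03101839]), np.float64(0.0017700039239687444)) [418.90543 195.9324 ]
```

The slide box label is at (0.626, -0.215, z = 0.031), yaw about 11.5°, which matches the 32 mm box. I'll release the lens and go there.

arm_command(
  deltas=[
    {"travel":[0,0,0],"delta_rot":[0,0,0],"fingers":0},
    {"travel":[0,0,0],"delta_rot":[0,0,0],"fingers":0.25},
    {"travel":[0,0,0],"delta_rot":[0,0,0],"fingers":0.25},
    {"travel":[0,0,0],"delta_rot":[0,0,0],"fingers":0.25},
    {"travel":[0,0,-0.2],"delta_rot":[0,0,0],"fingers":0.25},
    {"travel":[0,0,-0.5],"delta_rot":[0,0,0],"fingers":0.25},
    {"travel":[0,0,-0.7],"delta_rot":[0,0,0],"fingers":0.25},
    {"travel":[0,0,-0.7],"delta_rot":[0,0,0],"fingers":0.25},
    {"travel":[0,0,-0.7],"delta_rot":[0,0,0],"fingers":1},
    {"travel":[0,0,0],"delta_rot":[0,0,0],"fingers":1},
  ],
)

```text
t: 28.7
position: [0.4506, 0.3986, 0.1573]
orientation: [1.961, 2.452, 0.017]
force: [0.5, 0.5, -0.3]
width: 0.0799
finger_force: 0.0
```

arm_command(
  deltas=[
    {"travel":[-0.7,0.04,0],"delta_rot":[0,0,0],"fingers":1},
    {"travel":[-0.7,0.04,0],"delta_rot":[0,0,0],"fingers":1},
    {"travel":[-0.7,0.04,0],"delta_rot":[0,0,0],"fingers":1},
    {"travel":[-0.7,0.04,0],"delta_rot":[0,0,0],"fingers":1},
    {"travel":[-0.7,0.04,0],"delta_rot":[0,0,0],"fingers":1},
    {"travel":[-0.7,0.04,0],"delta_rot":[0,0,0],"fingers":1},
    {"travel":[-0.7,0.04,0],"delta_rot":[0,0,0],"fingers":1},
    {"travel":[-0.7,0.04,0],"delta_rot":[0,0,0],"fingers":1},
    {"travel":[-0.7,0.04,0],"delta_rot":[0,0,0],"fingers":1},
    {"travel":[-0.7,0.04,0],"delta_rot":[0,0,0],"fingers":1},
    {"travel":[-0.7,0.04,0],"delta_rot":[0,0,0],"fingers":1},
    {"travel":[-0.7,0.05,0],"delta_rot":[0,0,0],"fingers":1},
    {"travel":[-0.7,0.05,0],"delta_rot":[0,0,0],"fingers":1},
    {"travel":[-0.7,0.05,0],"delta_rot":[0,0,0],"fingers":1},
    {"travel":[-0.7,0.05,0],"delta_rot":[0,0,0],"fingers":1},
    {"travel":[-0.7,0.05,0],"delta_rot":[0,0,0],"fingers":1},
    {"travel":[-0.7,0.05,0],"delta_rot":[0,0,0],"fingers":1},
    {"travel":[-0.7,0.05,0],"delta_rot":[0,0,0],"fingers":1},
    {"travel":[-0.1,0,0],"delta_rot":[0,0,0],"fingers":1},
    {"travel":[0,0,0],"delta_rot":[0,0,0],"fingers":1},
  ],
)

```text
t: 30.7
position: [0.6255, -0.2158, 0.1503]
orientation: [-1.964, -2.451, 0.0]
force: [-0.6, 0.1, -0.8]
width: 0.0855
finger_force: 0.0
```

```bash
python3 - <<'E'
from h import *
s=capture("scene")
w=(200,90,500,300)
cv2.imwrite("pics/scene7.png",cv2.resize(s["frame"][w[1]:w[3],w[0]:w[2],::-1],None,fx=2.6,fy=2.6,interpolation=cv2.INTER_CUBIC))
E
python3 go.py 0.626,-0.215,0.004
```

```text
p [ 0.6252 -0.2147  0.1503] z [-0.0011  0.001  -1.    ] yawY 12.66 w 0.0852 q [-0.33  0.53  0.08  1.12  0.    1.02] t 30.75
0.626,-0.215,0.004 -> [-0.014  0.017  2.927]
```

View pics/scene7.png

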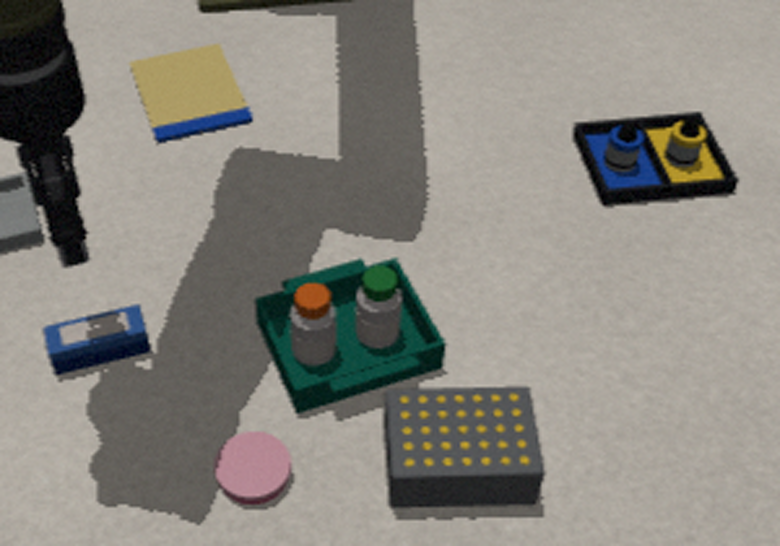

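Both lenses stand in their own bays (crops (625,148) and (686,143)), and the slide box (97,337) is below the gripper. I'm grasping it.

arm_command(
  deltas=[
    {"travel":[0,0.01,0.4],"delta_rot":[0,0,0],"fingers":1},
    {"travel":[0,0,0.6],"delta_rot":[0,0,0],"fingers":1},
    {"travel":[0,0,0.6],"delta_rot":[0,0,0],"fingers":1},
    {"travel":[0,0,0.6],"delta_rot":[0,0,0],"fingers":1},
    {"travel":[0,0,0.4],"delta_rot":[0,0,0],"fingers":1},
    {"travel":[0,0,0.2],"delta_rot":[0,0,0],"fingers":1},
    {"travel":[0,0,0.1],"delta_rot":[0,0,0],"fingers":1},
    {"travel":[0,0,0],"delta_rot":[0,0,0],"fingers":1},
    {"travel":[0,0,0],"delta_rot":[0,0,0],"fingers":0},
    {"travel":[0,0,0],"delta_rot":[0,0,0],"fingers":-1},
    {"travel":[0,0,0],"delta_rot":[0,0,0],"fingers":-1},
    {"travel":[0,0,0],"delta_rot":[0,0,0],"fingers":-1},
    {"travel":[0,0,0],"delta_rot":[0,0,0],"fingers":-1},
    {"travel":[0,0,0],"delta_rot":[0,0,0],"fingers":-1},
    {"travel":[0,0,0],"delta_rot":[0,0,0],"fingers":-1},
    {"travel":[0,0,0],"delta_rot":[0,0,0],"fingers":-1},
  ],
)

```text
t: 32.35
position: [0.6271, -0.2151, 0.0069]
orientation: [1.961, 2.452, 0.001]
force: [0.4, 0.4, 6.1]
width: 0.0334
finger_force: 40.8
```

```bash
python3 go.py 0.453,-0.349,0.060
```

```text
p [ 0.6271 -0.2151  0.0069] z [ 1.9e-03 -7.0e-04 -1.0e+00] yawY 12.69 w 0.0334 q [-0.33  0.65 -0.12  0.81 -0.    1.02] t 32.35
0.453,-0.349,0.060 -> [-1.849 -3.983 -1.067]
```

arm_command(
  deltas=[
    {"travel":[0,0,-0.2],"delta_rot":[0,0,0],"fingers":-1},
    {"travel":[0,0,-0.4],"delta_rot":[0,0,0],"fingers":-1},
    {"travel":[0,0,-0.4],"delta_rot":[0,0,0],"fingers":-1},
    {"travel":[-0.17,-0.36,0],"delta_rot":[0,0,0],"fingers":-1},
    {"travel":[-0.17,-0.36,0],"delta_rot":[0,0,0],"fingers":-1},
    {"travel":[-0.17,-0.36,0],"delta_rot":[0,0,0],"fingers":-1},
    {"travel":[-0.17,-0.36,0],"delta_rot":[0,0,0],"fingers":-1},
    {"travel":[-0.17,-0.36,0],"delta_rot":[0,0,0],"fingers":-1},
    {"travel":[-0.17,-0.36,0],"delta_rot":[0,0,0],"fingers":-1},
    {"travel":[-0.17,-0.36,0],"delta_rot":[0,0,0],"fingers":-1},
    {"travel":[-0.17,-0.36,0],"delta_rot":[0,0,0],"fingers":-1},
    {"travel":[-0.17,-0.36,0],"delta_rot":[0,0,0],"fingers":-1},
    {"travel":[-0.17,-0.36,0],"delta_rot":[0,0,0],"fingers":-1},
    {"travel":[-0.15,-0.38,0],"delta_rot":[0,0,0],"fingers":-1},
    {"travel":[0,0,0],"delta_rot":[0,0,0],"fingers":-1},
    {"travel":[0,0,0],"delta_rot":[0,0,0],"fingers":-1},
  ],
)

```text
t: 33.95
position: [0.4518, -0.3492, 0.0558]
orientation: [1.964, 2.452, 0.001]
force: [0.5, -0.4, -1.2]
width: 0.0331
finger_force: 40.0
```

```bash
python3 - <<'E'
from h import *
s=capture("scene")
w=(130,90,290,210)
cv2.imwrite("pics/scene8.png",cv2.resize(s["frame"][w[1]:w[3],w[0]:w[2],::-1],None,fx=4,fy=4,interpolation=cv2.INTER_CUBIC))
E
python3 go.py 0.453,-0.349,0.0119
```

```text
p [ 0.4524 -0.3489  0.0559] z [ 7.e-04  2.e-04 -1.e+00] yawY 12.66 w 0.0336 q [-0.66  0.46 -0.31  0.79  0.    0.69] t 34.0
0.453,-0.349,0.0119 -> [-0.004  0.011  0.88 ]
```

View pics/scene8.png

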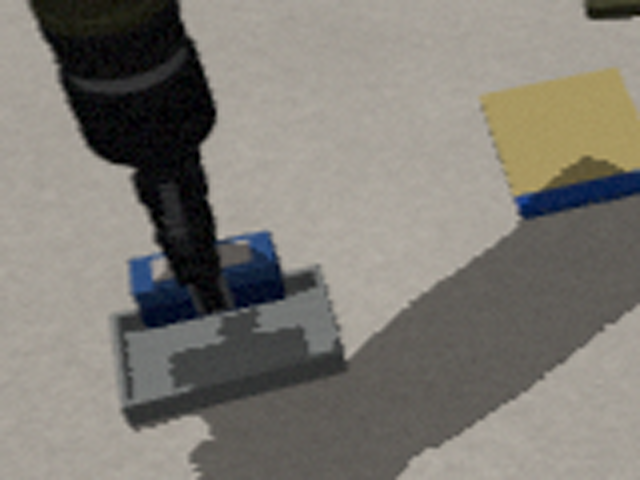

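The box hangs level above the tray (crop (207,278) over the tray at (230,345)), aligned with it. I'm lowering it.

arm_command(
  deltas=[
    {"travel":[0,0,0.25],"delta_rot":[0,0,0],"fingers":-1},
    {"travel":[0,0,0.25],"delta_rot":[0,0,0],"fingers":-1},
    {"travel":[0,0,0.2],"delta_rot":[0,0,0],"fingers":-1},
    {"travel":[0,0,0.1],"delta_rot":[0,0,0],"fingers":-1},
    {"travel":[0,0,0.03],"delta_rot":[0,0,0],"fingers":-1},
    {"travel":[0,0,0],"delta_rot":[0,0,0],"fingers":-1},
    {"travel":[0,0,0.03],"delta_rot":[0,0,0],"fingers":-1},
    {"travel":[0,0,0.02],"delta_rot":[0,0,0],"fingers":-1},
    {"travel":[0,0,0],"delta_rot":[0,0,0],"fingers":-1},
    {"travel":[0,0,0],"delta_rot":[0,0,0],"fingers":-1},
  ],
)

```text
t: 35.0
position: [0.4525, -0.3488, 0.0121]
orientation: [1.962, 2.453, -0.0]
force: [-1.7, -0.1, -1.2]
width: 0.0336
finger_force: 40.0
```

arm_command(
  deltas=[
    {"travel":[0,0,0.02],"delta_rot":[0,0,0],"fingers":-1},
    {"travel":[0,0,0.01],"delta_rot":[0,0,0],"fingers":-1},
    {"travel":[0,0,0],"delta_rot":[0,0,0],"fingers":-1},
    {"travel":[0,0,0],"delta_rot":[0,0,0],"fingers":-1},
  ],
)

```text
t: 35.4
position: [0.4526, -0.3489, 0.0118]
orientation: [1.962, 2.453, 0.0]
force: [-2.1, 2.0, 8.5]
width: 0.0335
finger_force: 41.1
```

arm_command(
  deltas=[
    {"travel":[0,0,0],"delta_rot":[0,0,0],"fingers":0},
    {"travel":[0,0,0],"delta_rot":[0,0,0],"fingers":0},
    {"travel":[0,0,0],"delta_rot":[0,0,0],"fingers":0},
    {"travel":[0,0,-0.1],"delta_rot":[0,0,0],"fingers":0},
    {"travel":[0,0,-0.3],"delta_rot":[0,0,0],"fingers":0},
    {"travel":[0,0,-0.6],"delta_rot":[0,0,0],"fingers":0.2},
    {"travel":[0,0,-0.8],"delta_rot":[0,0,0],"fingers":0.3},
    {"travel":[0,0,-0.8],"delta_rot":[0,0,0],"fingers":0.3},
    {"travel":[0.5,-0.8,0],"delta_rot":[0,0,0],"fingers":0.3},
    {"travel":[0.5,-0.8,0],"delta_rot":[0,0,0],"fingers":0.3},
    {"travel":[0,0,0],"delta_rot":[0,0,0],"fingers":0.3},
    {"travel":[0,0,0],"delta_rot":[0,0,0],"fingers":0.3},
    {"travel":[0,0,0],"delta_rot":[0,0,0],"fingers":0.3},
  ],
)

```text
t: 36.7
position: [0.3645, -0.3184, 0.1409]
orientation: [1.961, 2.452, -0.0]
force: [-0.0, -0.5, -0.7]
width: 0.0555
finger_force: 0.0
```

```bash
python3 - <<'E'
from h import *
s=capture("scene")
w=(140,90,500,300)
cv2.imwrite("pics/scene9.png",cv2.resize(s["frame"][w[1]:w[3],w[0]:w[2],::-1],None,fx=2.2,fy=2.2,interpolation=cv2.INTER_CUBIC))
E
python3 go.py
```

```text
p [ 0.3648 -0.3185  0.1408] z [ 0.0017 -0.0014 -1.    ] yawY 12.71 w 0.0553 q [-0.72  0.25 -0.4   0.92  0.    0.63] t 36.75
```

View pics/scene9.png

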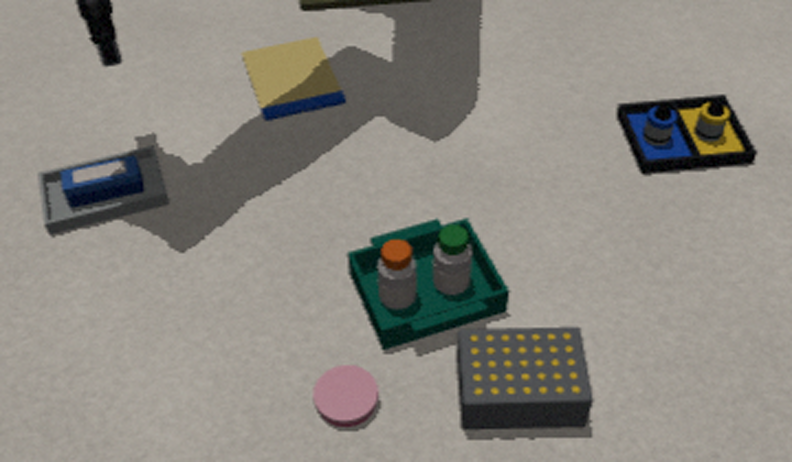

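Everything is in place: box flat in the tray (100,180), bottles in the tub, lenses in their own bays, bystanders unmoved, arm clear.

```bash
python3 -c "
from workcell import *
print(finish_job())"
```

```text
the job is handed in; nothing more can be done
None
```

I handed the job in at about 37 s of robot time, with no verdict returned: the last picture shows both bottles upright in the teal tub, each lens nose up in the bay of its colour, the slide box flat in the steel tray, and the dish and tip box unmoved.

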